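# Set up a seal and its master ring for measuring

## Task

Build the seal set-up on the stand with the tall thin post: first the flanged bush, flange down, then the white ceramic seal ring on top of the bush, then the grey knob cap on top of the seal ring, all threaded over the post and sitting flat on one another. Put the knurled steel master ring flat on the other stand, around its short wide boss, at any time before or after. Lower each part into place rather than dropping it, leave every part released, and do not disturb the lens, the wooden case or the loupe.

Things in the scene. Friction and masses are not known exactly. Their poses are not given: they have to be found in the camera images.
- spindle_stand: Fixed stand: dark steel disc 100 mm across and 12 mm thick, with an upright bright steel post 12 mm in diameter in its middle. The post has a conical tip and ends 66 mm above the bench. Origin: centre of the disc's underside, on the bench; z up along the post; parts sit on the disc's top, 12 mm above the origin.
- boss_stand: Fixed stand: the same dark steel disc, 100 mm across and 12 mm thick, with a short wide boss 24 mm in diameter (chamfered at the top) that ends 22 mm above the bench. Origin: centre of the disc's underside, on the bench; z up; the master ring sits on the disc's top, 12 mm above the origin.
- bush: Loose aluminium flanged bush, upright: flange 84 mm across and 8 mm thick at the bottom, hub 46 mm in diameter above it up to 26 mm in height, through bore 24 mm. Grip it by the hub. Origin: centre of its underside; z up along the bore. About 0.13 to 0.21 kg.
- seal: Loose white ceramic seal ring lying flat: 54 mm in diameter up to 11 mm in height, then a narrower nose 42 mm in diameter up to 16 mm, through bore 24 mm. Origin: centre of its underside; z up along the bore. About 0.07 to 0.12 kg.
- cap: Loose grey plastic knob cap standing open end down: skirt 48 mm in diameter up to 10 mm in height, ribbed grip 34 to 35 mm in diameter above it up to 32 mm, closed at the top. Blind bore 24 mm in diameter and 16 mm deep from below. Origin: centre of its underside; z up. About 0.06 to 0.11 kg.
- master: Loose steel master ring lying flat: 62 mm outside diameter (63 mm over dark knurl marks), 20 mm high, through bore 36 mm. Origin: centre of its underside; z up along the bore. About 0.2 to 0.34 kg.
- lens: Bystander, loose: dark steel microscope objective standing on the bench, 38 mm in diameter at the foot, 28 mm at the top, 44 mm high, with a white band. Origin: centre of its underside; z up.
- gauge_case: Bystander, loose: small closed wooden gauge case 75 x 45 x 26 mm (its x, y, z). Origin: centre of its underside; z up.
- loupe: Bystander, loose: black hollow eye loupe standing open end up, 36 mm in diameter, 30 mm high. Origin: centre of its underside; z up.
Not all that is in view belongs to the job. Leave any blue or orange look-alike of the seal alone.

How it is judged:
By the outcome, as a careful person would: the job done as asked, in the order asked, and still so for the second after the job is handed in, with the robot touching nothing.
It also fails if it takes over 109 s, if anything falls off the work surface, if the arm or the gripper's body presses on something with over 40 N, if the wrist force passes 120 N, or if a joint passes its speed limit or range.

## Robot

A 6-joint arm with a two-finger parallel gripper is mounted at the origin on the work surface. World frame = base frame: x ahead of the robot, y to its left, z up, the work surface at z = 0. Lengths are in m, angles in rad, forces in N, time in s.
With the tool pointing down it reaches from about 0.325 to 0.9 m from the base axis. Payload 6.1 kg.
Tool frame: the origin (TCP) lies at the very end of the fingers, on their centre line; the grasp point (between the pads) lies 19 mm behind it; z points along the fingers, y is the line along which they close (so a half turn about z gives the same grasp; the last joint's range is limited). The gripper opens to 87 mm and grips with 3 to 60 N. Pads are 19 mm wide; open, the fingers measure 117 mm over their backs; the gripper's body (75 mm by 190 mm) begins 51 mm behind the grasp point.
Start: joints at [0.995, 0.22, 1.526, -0, 1.395, -0.126], TCP at [0.272, 0.563, 0.223] pointing down, gripper open.
Joint ranges: [-2.98, 2.98], [-0.91, 2.08], [0.09, 2.57], [-1.24, 4.39], [0.2, 2.65], [-2.68, 2.68]. Speed limits (rad/s): [2.57, 2.57, 3.01, 3.14, 3.14, 3.14].

## Interface

Orientations are given as a unit quaternion [x, y, z, w].
In Python, from plant import robot gives the robot as it stands. Calls block until the motion is done:
- robot.move_to(position, orientation): joint-space move of the TCP to a pose.
- robot.line_to(position, vel=0.15, rotation=None, contact_N=None): straight line of the TCP; rotation=None keeps the orientation; vel is the mean speed in m/s. With contact_N (N) it stops when the force on the tool has changed by that much, and returns True; else False.
- robot.move_joints(angles): joint-space move.
- robot.move_gripper(opening, effort=None): opening from 0.0 (shut) to 1.0 (fully open); effort is the grip in N (None keeps the last); returns when the fingers have stopped.
- robot.wait(seconds).
- robot.solve_ik(position, orientation): joint angles nearest the present ones, or None.
- robot.read_camera(name): name is "scene" or "top" or "wrist"; returns a dict with "image" (384x512x3 uint8, blue, green, red), "camera_matrix" (3x3 intrinsics, pixels), "world_from_camera" (4x4, takes a point from camera to world coordinates); the wrist camera has in their place "tool_from_camera" (4x4, takes a point from camera to tool coordinates, whose origin is the TCP and whose axes are the flange's). Camera axes: x right, y up, looking along -z (the intrinsics and any distortion apply to the point x, -y, -z); pixel columns grow to the right and rows downward; lengths in m; the calibration is good to about 2 mm. A picture is of the moment at which its call begins: read the wrist's pose just before it. There is no depth.
A pose or a line that the arm cannot do raises robot.Unreachable and nothing moves.
- robot.sign_off(): hands the job in; it is judged then, once.
Trained networks look in the newest picture that a camera, given by its name, has taken for a name from the list of things; names that differ only in an ending like _2 or _b are one class to them, and where a whole thing is asked for, a point or a joint stands for the part that bears it (a point fixed in the world has none). Each returns a list of dicts, best first, with "score" (0 to 1); they miss things now and then, are a little off and sometimes report something else, mostly with a low value. They report only what shows in the picture. A call takes as long as a camera call. They do not tell look-alikes from the thing itself.
- robot.outline_of(camera, target): "mask" (384x512 bool, what is visible of it) and "extent" ([left, top, right, bottom] in pixels, round what is visible of it).
- robot.spot_point(camera, target): "point" ([column, row] in pixels: a listed point, or the origin of a listed thing).
Readings, each from a call of its own:
- robot.get_t(): time.
- robot.get_joint_pos(): joint angles.
- robot.get_qd(): joint speeds.
- robot.get_tau(): joint torques, N m.
- robot.get_tcp_pos(): TCP position.
- robot.get_ee_rot(): TCP orientation.
- robot.get_force(): force on the tool from outside, world axes, zero at the start.
- robot.get_wrist_torque(): the same for the moment, N m.
- robot.get_gripper_width(): opening from 0.0 (shut) to 1.0 (fully open).
- robot.get_grip_force(): force on a finger pad.
Only numpy, scipy, OpenCV 4.12 (cv2) and the standard library are available. Lean on these libraries where they do the work, as an engineer would, in place of code of your own. Each camera call takes 0.05 s, during which the arm holds its last target. There are 200 camera calls.

## Working session

There is one attempt and no reset: what is moved stays moved. The work goes in short steps, each a Python script; the robot and the scene stay as the last script left them, time stands still between calls to the robot, and variables do not carry over. Pictures are saved under pics/ and viewed, at most 14 in all, crops included, and the job is handed in when it is done.

```bash
ls; mkdir -p pics; cat > h.py <<'E'
import numpy as np, cv2
from plant import robot
def pix2w(cam,r,px,z):
    K=np.array(r["camera_matrix"]);T=np.array(r["world_from_camera"]) if "world_from_camera" in r else r["T"]
    d=r.get("distortion",None)
    u=cv2.undistortPoints(np.array([[px]],float),K,np.array(d,float) if d is not None else None)[0,0]
    v=T[:3,:3]@np.array([u[0],-u[1],-1]);o=T[:3,3]
    return o+v*(z-o[2])/v[2]
E
python3 - <<'E'
from h import *
ims={}
for c in("scene","top"):
    r=robot.read_camera(c);print(c,[k for k in r],np.round(r["camera_matrix"],1).tolist(),np.round(r["world_from_camera"],3).tolist(), r.get("distortion"))
    cv2.imwrite(f"pics/{c}0.png",r["image"])
    for t in "spindle_stand boss_stand bush seal cap master lens gauge_case loupe".split():
        for q in robot.spot_point(c,t)[:4]:
            z=0
            print(c,t,round(q["score"],2),np.round(q["point"]),np.round(pix2w(c,r,q["point"],z),3)[:2])
E
```

```text
pics
scene ['image', 'camera_matrix', 'world_from_camera'] [[407.8, 0.0, 259.8], [0.0, 407.8, 192.2], [0.0, 0.0, 1.0]] [[-0.779, -0.524, 0.343, 0.877], [0.626, -0.66, 0.415, 0.388], [0.009, 0.538, 0.843, 0.833], [0.0, 0.0, 0.0, 1.0]] None
scene spindle_stand 0.58 [252. 155.] [ 0.483 -0.122]
scene boss_stand 0.92 [330. 210.] [0.44 0.12]
scene bush 0.67 [400. 240.] [0.37  0.276]
scene seal 0.96 [264. 268.] [0.654 0.135]
scene seal 0.87 [267. 327.] [0.727 0.236]
scene seal 0.76 [268. 221.] [0.572 0.052]
scene seal 0.67 [308. 303.] [0.631 0.25 ]
scene cap 0.8 [241. 100.] [ 0.384 -0.298]
scene master 0.6 [174. 103.] [ 0.541 -0.403]
scene lens 0.81 [188. 194.] [ 0.676 -0.127]
scene lens 0.61 [265. 268.] [0.652 0.137]
scene gauge_case 0.61 [394. 312.] [0.504 0.375]
top ['image', 'camera_matrix', 'world_from_camera'] [[372.0, 0.0, 250.3], [0.0, 372.0, 191.1], [0.0, 0.0, 1.0]] [[-0.009, 0.989, -0.149, 0.383], [-1.0, -0.013, -0.02, -0.019], [-0.022, 0.149, 0.989, 1.147], [0.0, 0.0, 0.0, 1.0]] None
top spindle_stand 0.96 [293. 218.] [ 0.472 -0.126]
top spindle_stand 0.7 [247. 151.] [0.684 0.014]
top boss_stand 0.93 [212. 230.] [0.435 0.123]
top boss_stand 0.18 [295. 153.] [ 0.674 -0.137]
top bush 0.74 [159. 248.] [0.383 0.284]
top seal 0.66 [177. 136.] [0.739 0.236]
top seal 0.58 [236. 187.] [0.569 0.049]
top seal 0.51 [208. 161.] [0.655 0.137]
top cap 0.67 [348. 240.] [ 0.402 -0.293]
top master 0.83 [384. 194.] [ 0.543 -0.408]
top lens 0.57 [294. 152.] [ 0.678 -0.134]
top gauge_case 0.59 [128. 204.] [0.52  0.386]
top gauge_case 0.37 [203. 160.] [0.659 0.152]
top loupe 0.48 [250. 147.] [0.696 0.004]
```

```bash
python3 - <<'E'
import cv2
a=cv2.imread("pics/scene0.png");t=cv2.imread("pics/top0.png")
cv2.imwrite("pics/scene0b.png",cv2.resize(a,(768,576),interpolation=cv2.INTER_CUBIC))
cv2.imwrite("pics/top0b.png",cv2.resize(t[90:300,90:410],(800,525),interpolation=cv2.INTER_CUBIC))
E
```

```text
(no output)
```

View pics/scene0b.png

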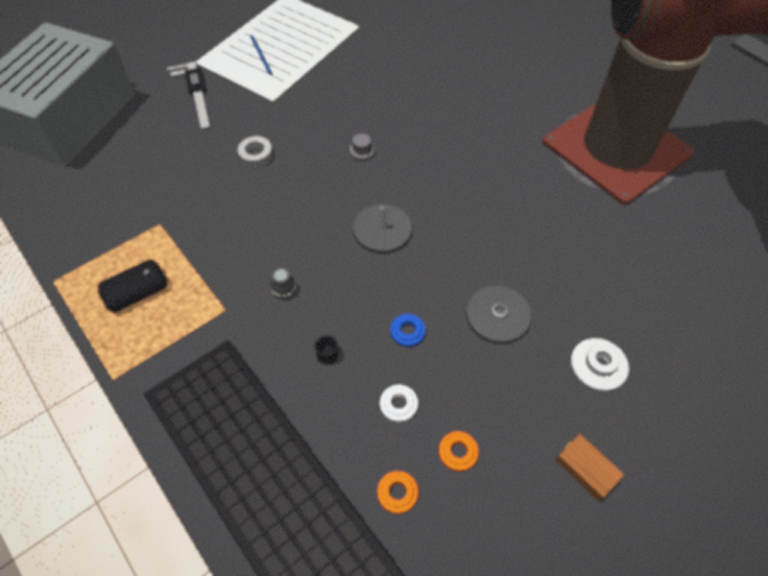

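View pics/top0b.png

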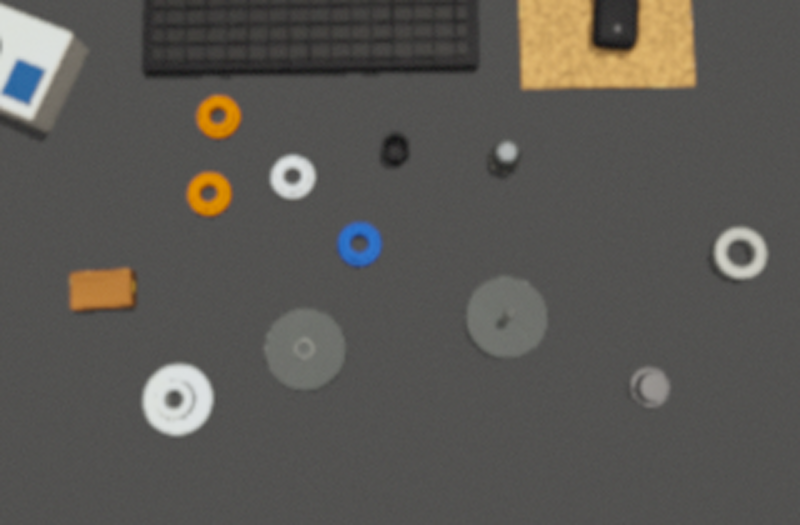

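The seal could be taken for any of these in the scene picture: the white ring (266,268), the blue ring (271,219), or the orange rings (306,300) and (265,327). The white ring has a bore and lies flat, so it is the seal, at about (0.655, 0.136). I'll check it in a close wrist crop. First I hover over the bush.

```bash
cat >> h.py <<'E'
from scipy.spatial.transform import Rotation as Ro
def down(yaw): # tool x horizontally at angle yaw
    c,s=np.cos(yaw),np.sin(yaw)
    return Ro.from_matrix(np.array([[c,s,0],[s,-c,0],[0,0,-1]]).astype(float)).as_quat()
def wristcam(name=None):
    p=np.array(robot.get_tcp_pos());q=robot.get_ee_rot()
    r=robot.read_camera("wrist");T=np.eye(4);T[:3,:3]=Ro.from_quat(q).as_matrix();T[:3,3]=p
    r["T"]=T@np.array(r["tool_from_camera"])
    if name: cv2.imwrite(f"pics/{name}.png",r["image"])
    return r
def find(r,t,z=0,zc=None):
    out=[]
    for q in robot.spot_point("wrist",t)[:3]:
        out.append(("spot",round(q["score"],2),np.round(q["point"]),np.round(pix2w(0,r,q["point"],z),4)[:2]))
    for q in robot.outline_of("wrist",t)[:3]:
        m=q["mask"].astype(np.uint8);c=max(cv2.findContours(m,0,2)[0],key=len)
        if len(c)<6: continue
        e=cv2.fitEllipse(c)
        out.append(("ell",round(q["score"],2),np.round(e[0]),np.round(pix2w(0,r,e[0],z if zc is None else zc),4)[:2],np.round(e[1])))
    return out
E
python3 - <<'E'
from h import *
print(Ro.from_quat(robot.get_ee_rot()).as_matrix().round(2).tolist(),robot.get_gripper_width())
xy=np.array([.378,.282]);a=np.arctan2(xy[1],xy[0])
yaw0=np.arctan2(*Ro.from_quat(robot.get_ee_rot()).as_matrix()[[1,0],0]);print(yaw0)
for d in(0,np.pi/2,np.pi,-np.pi/2):
    print(d,robot.solve_ik([*xy,.2],down(a+d)))
r=wristcam();print(np.round(r["tool_from_camera"],3).tolist(),np.round(r["camera_matrix"]).tolist())
E
```

```text
[[-0.9, 0.43, -0.0], [0.43, 0.9, -0.0], [0.0, -0.0, -1.0]] 0.9973588440538409
2.6918138916630148
0 [ 4.73509053e-01 -1.37030999e-01  1.93839559e+00 -4.44089210e-16
  1.34022806e+00  1.40334879e+00]
1.5707963267948966 [ 4.73509053e-01 -1.37030999e-01  1.93839559e+00 -4.44089210e-16
  1.34022806e+00 -1.67447532e-01]
3.141592653589793 [ 4.73509053e-01 -1.37030999e-01  1.93839559e+00 -4.44089210e-16
  1.34022806e+00 -1.73824386e+00]
-1.5707963267948966 None
[[0.001, 0.968, 0.251, 0.068], [1.0, -0.001, 0.0, -0.001], [0.0, 0.251, -0.968, -0.162], [0.0, 0.0, 0.0, 1.0]] [[309.0, 0.0, 260.0], [0.0, 309.0, 191.0], [0.0, 0.0, 1.0]]
```

```bash
cat >> h.py <<'E'
def ori(xy): return down(np.arctan2(xy[1],xy[0])+np.pi/2)
def hover(xy,z=.13): robot.move_to([xy[0],xy[1],z],ori(xy))
E
python3 - <<'E'
from h import *
hover([.378,.282])
r=wristcam("w_bush");print(*find(r,"bush",0,.004),sep="\n");print(robot.get_t())
E
```

```text
('spot', 0.66, array([254., 184.]), array([0.3742, 0.2787]))
('ell', 0.81, array([256., 186.]), array([0.3761, 0.2793]), array([85., 87.]))
2.4
```

View pics/w_bush.png

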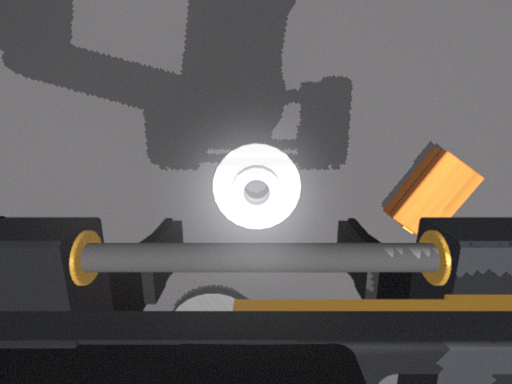

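The wrist picture shows the bush alone at (256,186), with nothing near the fingers. I'll measure both stands with an empty hand, then grasp the bush.

```bash
python3 - <<'E'
from h import *
for t,xy,zc in(("spindle_stand",[.476,-.124],.006),("boss_stand",[.436,.122],.006)):
    hover(xy,.16);r=wristcam("w_"+t);print(t,*find(r,t,0,zc),sep="\n");print(robot.get_t())
b=[.376,.2793]
hover(b,.06);robot.line_to([*b,.0105],vel=.06,contact_N=6)
robot.move_gripper(0.3,effort=30);print(robot.get_gripper_width()*87,robot.get_grip_force(),robot.get_tcp_pos())
robot.line_to([*b,.13],vel=.15);print(robot.get_gripper_width()*87,robot.get_force(),robot.get_t())
wristcam("w_held")
import numpy as np
cv2.imwrite("pics/three.png",cv2.resize(np.vstack([np.hstack([cv2.imread("pics/w_spindle_stand.png"),cv2.imread("pics/w_boss_stand.png")]),np.hstack([cv2.imread("pics/w_held.png")]*2)]),(800,600)))
E
```

```text
spindle_stand
('spot', 0.72, array([260., 177.]), array([ 0.4758, -0.1241]))
('ell', 0.73, array([257., 178.]), array([ 0.4724, -0.1224]), array([96., 96.]))
4.0917
boss_stand
('spot', 0.72, array([259., 177.]), array([0.4348, 0.1205]))
('ell', 0.9, array([260., 176.]), array([0.4357, 0.1235]), array([94., 96.]))
5.225
44.46523442282625 30.000086649670266 [0.37608251 0.27935759 0.01052297]
44.42640001145694 [-0.53831389  0.49693385 -1.72197089] 8.7333
```

View pics/three.png

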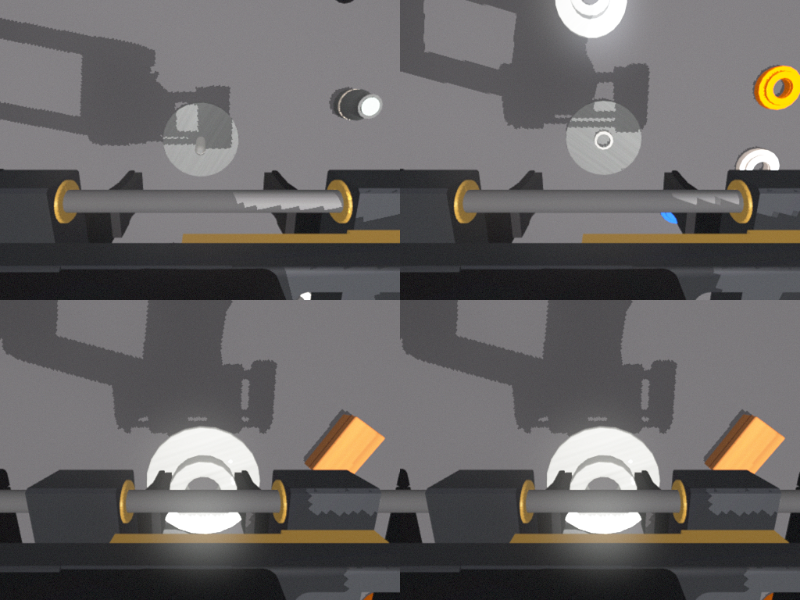

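The picture shows the bush held level at about (200,480), and both stands clear. The post is at (201,145) and the boss at (603,140).

```bash
cat >> h.py <<'E'
def place(s,zt,h,clear=.12):
    # zt: expected seated TCP height
    robot.line_to([*s,zt+h],vel=.15)
    robot.line_to([*s,zt+.006],vel=.08,contact_N=8)
    hit=robot.line_to([*s,zt-.003],vel=.02,contact_N=5)
    p=robot.get_tcp_pos();print("seat",hit,np.round(p,4),"exp",zt,np.round(robot.get_force(),1))
def release(s,op,up=.16):
    robot.move_gripper(op);z=robot.get_tcp_pos()[2]
    robot.wait(.1);robot.line_to([*s,z+.03],vel=.06);robot.line_to([*s,up],vel=.2);print("t",robot.get_t())
E
python3 - <<'E'
from h import *
s=[.4745,-.1232]
hover(s,.14);place(s,.0225,.075)
E
```

```text
seat True [ 0.475  -0.1234  0.0224] exp 0.0225 [-0.7 -0.2  4.9]
```

```bash
python3 - <<'E'
from h import *
s=[.4745,-.1232]
release(s,.85);r=wristcam("p_bush");print(*find(r,"bush",.012,.016),sep="\n")
x=[.655,.137];hover(x,.13);r=wristcam("p_seal");print(*find(r,"seal",0,.0055),sep="\n");print(robot.get_t())
cv2.imwrite("pics/v1.png",np.hstack([cv2.imread("pics/p_bush.png")[60:340,100:420],cv2.imread("pics/p_seal.png")[60:340,100:420]]))
E
```

```text
t 14.3833
('spot', 0.71, array([259., 181.]), array([ 0.4715, -0.1245]))
('ell', 0.55, array([261., 181.]), array([ 0.4742, -0.1242]), array([81., 82.]))
('spot', 0.79, array([260.,  55.]), array([0.6305, 0.2485]))
('spot', 0.75, array([368.,  97.]), array([0.7336, 0.2339]))
('spot', 0.74, array([158., 241.]), array([0.5643, 0.0548]))
('ell', 0.94, array([259.,  57.]), array([0.6308, 0.2459]), array([62., 67.]))
('ell', 0.87, array([257., 179.]), array([0.6509, 0.1399]), array([55., 56.]))
('ell', 0.83, array([149., 228.]), array([0.5561, 0.0693]), array([21., 45.]))
15.8917
```

View pics/v1.png

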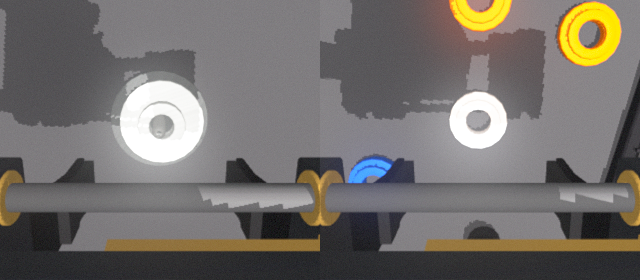

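The bush sits on the stand with the post showing through its bore at (160,125). The white seal is at (478,119) in the crop, clearly separate from the blue (373,170) and orange (480,10), (590,33) rings. I'll take the white one.

```bash
python3 - <<'E'
from h import *
b=[.652,.139];s=[.475,-.1235]
hover(b,.05);robot.line_to([*b,.003],vel=.06,contact_N=6)
z0=robot.get_tcp_pos()[2]
robot.move_gripper(0.4,effort=25);print(robot.get_gripper_width()*87,robot.get_grip_force(),robot.get_tcp_pos())
robot.line_to([*b,.13],vel=.15);print(robot.get_gripper_width()*87,robot.get_grip_force(),robot.get_force(),robot.get_t())
hover(s,.17);wristcam("seal_held")
place(s,.038+z0,.06)
wristcam("seal_seat");print(robot.get_t())
cv2.imwrite("pics/v2.png",np.hstack([cv2.imread("pics/seal_held.png")[60:340,100:420],cv2.imread("pics/seal_seat.png")[60:340,100:420]]))
E
```

```text
52.95638659927066 25.000190874561667 [0.65218522 0.13903187 0.00330679]
52.87921150236922 24.999888986349106 [ 0.57279469 -0.31683375 -1.06630902] 18.7667
seat True [ 0.4755 -0.1237  0.0412] exp 0.04127425450914948 [-0.4  0.5  4. ]
21.9
```

View pics/v2.png

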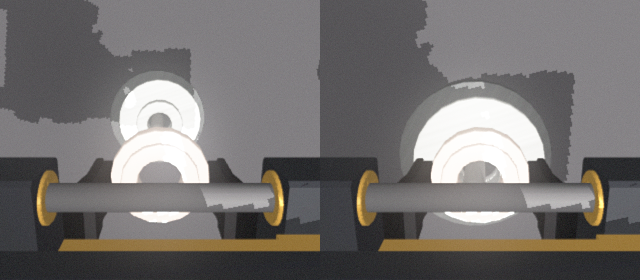

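The left crop shows the seal held nose up. The right crop shows it seated on the bush at the expected height, with the post in the bore at (478,172). I'll release it and look at the cap.

```bash
python3 - <<'E'
from h import *
s=[.475,-.1235]
release(s,.85,.18);r=wristcam("p_seal2");print(*find(r,"seal",.038,.0435)[:4],sep="\n")
x=[.396,-.294];hover(x,.13);r=wristcam("p_cap");print(*find(r,"cap",0,.016),sep="\n");print(robot.get_t())
cv2.imwrite("pics/v3.png",np.hstack([cv2.imread("pics/p_seal2.png")[60:340,100:420],cv2.imread("pics/p_cap.png")[60:340,100:420]]))
E
```

```text
t 24.0417
('spot', 0.97, array([260., 182.]), array([ 0.4733, -0.1244]))
('ell', 0.59, array([261., 181.]), array([ 0.475 , -0.1228]), array([54., 54.]))
('ell', 0.48, array([302.,  15.]), array([0.5461, 0.011 ]), array([24., 30.]))
('spot', 0.65, array([252., 190.]), array([ 0.3859, -0.2943]))
('ell', 0.87, array([251., 190.]), array([ 0.3875, -0.2912]), array([49., 49.]))
('ell', 0.51, array([210.,   2.]), array([ 0.4551, -0.1482]), array([57., 90.]))
25.1417
```

View pics/v3.png

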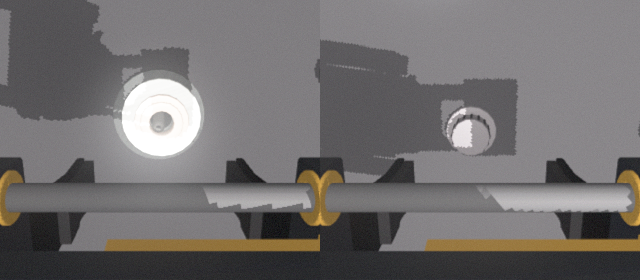

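The seal sits concentric on the bush at (160,120). The cap is alone at (470,130) in the right crop.

```bash
python3 - <<'E'
from h import *
b=[.3868,-.2932];s=[.475,-.1235]
hover(b,.07);robot.line_to([*b,.012],vel=.06,contact_N=6)
z0=robot.get_tcp_pos()[2]
robot.move_gripper(0.2,effort=25);print(robot.get_gripper_width()*87,robot.get_grip_force(),robot.get_tcp_pos())
robot.line_to([*b,.13],vel=.15);print(robot.get_gripper_width()*87,robot.get_grip_force(),robot.get_force(),robot.get_t())
hover(s,.18);wristcam("cap_held")
place(s,.054+z0,.06)
wristcam("cap_seat");print(robot.get_t())
cv2.imwrite("pics/v4.png",np.hstack([cv2.imread("pics/cap_held.png")[60:340,100:420],cv2.imread("pics/cap_seat.png")[60:340,100:420]]))
E
```

```text
33.3146058064549 25.000022649765015 [ 0.3868011  -0.29322457  0.01203519]
32.94663929295926 24.999849870800972 [ 0.40007545 -0.28066463 -1.38521446] 28.3083
seat True [ 0.4755 -0.1237  0.066 ] exp 0.06635573422364852 [-0.1  0.1  4.2]
30.9417
```

View pics/v4.png

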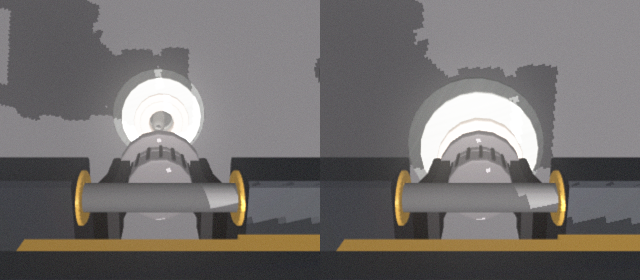

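The cap seated upright at the expected height, with the seal under it. I'll release it and look at the master ring.

```bash
python3 - <<'E'
from h import *
s=[.475,-.1235]
release(s,.6,.2);r=wristcam("p_cap2");print(*find(r,"cap",.054,.062)[:2],sep="\n")
robot.move_gripper(1.0)
x=[.542,-.407];hover(x,.13);r=wristcam("p_m");print(*find(r,"master",0,.01),sep="\n");print(robot.get_t())
cv2.imwrite("pics/v5.png",np.hstack([cv2.imread("pics/p_cap2.png")[60:340,100:420],cv2.imread("pics/p_m.png")[60:340,100:420]]))
E
```

```text
t 33.025
('spot', 0.95, array([262., 181.]), array([ 0.4753, -0.1249]))
('ell', 0.71, array([265., 185.]), array([ 0.5465, -0.4093]), array([67., 68.]))
35.35
```

View pics/v5.png

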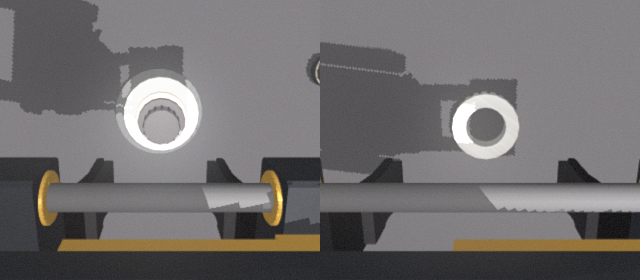

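The stack looks good: cap, seal and bush are coaxial at (160,118). The master ring is at (486,126) with nothing near it.

```bash
python3 - <<'E'
from h import *
b=[.546,-.4088];s=[.4353,.1222]
hover(b,.06);robot.line_to([*b,.005],vel=.06,contact_N=6)
z0=robot.get_tcp_pos()[2]
robot.move_gripper(0.5,effort=40);print(robot.get_gripper_width()*87,robot.get_grip_force(),robot.get_tcp_pos())
robot.line_to([*b,.22],vel=.15);print(robot.get_gripper_width()*87,robot.get_force(),robot.get_t())
hover(s,.22);robot.line_to([*s,.13]);wristcam("m_held")
place(s,.012+z0,.03)
wristcam("m_seat");print(robot.get_t())
cv2.imwrite("pics/v6.png",np.hstack([cv2.imread("pics/m_held.png")[60:340,100:420],cv2.imread("pics/m_seat.png")[60:340,100:420]]))
E
```

```text
61.29207049263721 40.00025153160095 [ 0.54612509 -0.40892636  0.00520953]
61.52615004217798 [-0.35696193  0.19638463 -2.27482666] 38.9667
seat True [0.4359 0.1223 0.0171] exp 0.01752770279626039 [0.2 0.3 3.8]
43.3167
```

View pics/v6.png

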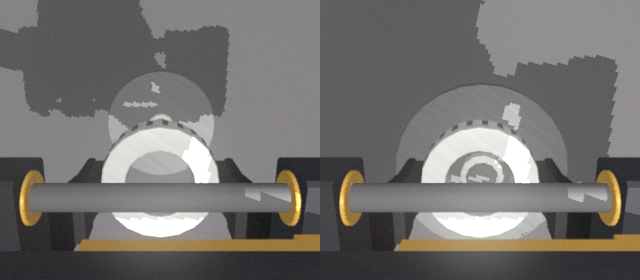

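The master ring is seated at the expected height around the boss at (482,172). I'll release it, retreat, and check both stands.

```bash
python3 - <<'E'
from h import *
s=[.4353,.1222]
release(s,1.0,.2);a=wristcam()["image"]
robot.move_to([.35,.45,.3],ori([.35,.45]));robot.wait(.5)
t=robot.read_camera("top")["image"];c=robot.read_camera("scene")["image"];print(robot.get_t(),robot.get_gripper_width())
R=lambda i:cv2.resize(i,(400,300),interpolation=cv2.INTER_CUBIC)
cv2.imwrite("pics/v7.png",np.vstack([np.hstack([R(a),R(c)]),np.hstack([R(t[90:300,90:410]),R(c[120:240,200:360])])]))
E
```

```text
t 45.7333
47.7083 1.0004092347151647
```

View pics/v7.png

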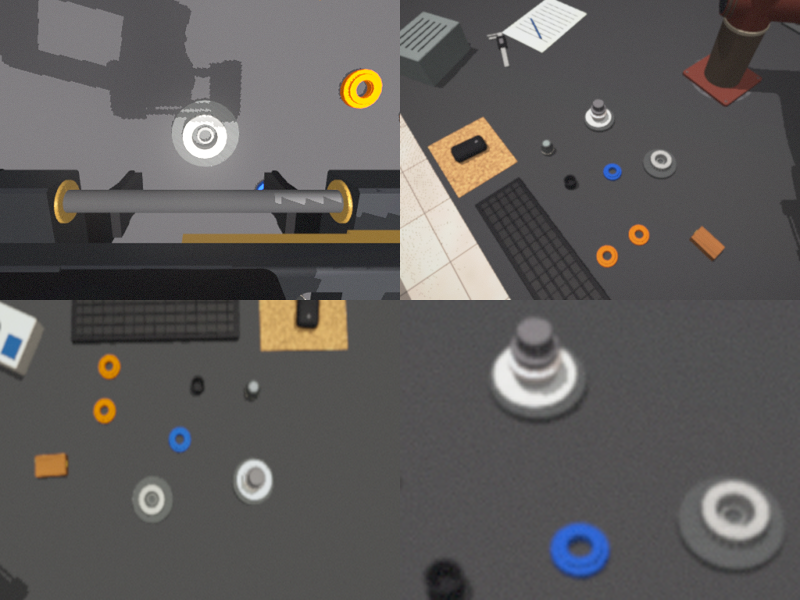

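The scene crop shows the stack upright at (537,365) and the master ring flat around the boss at (735,512). The lens, case, loupe and look-alikes look unmoved, so I'm handing in.

```bash
python3 -c "
from plant import robot
print(robot.sign_off())"
```

```text
the job is handed in; nothing more can be done
None
```

The job is handed in at about 48 s: the bush, seal and cap are stacked on the tall post, the master ring is flat around the boss, every part is released, and the final pictures show nothing else moved.

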